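Lock the type holder into the height gauge and hold it for the reading

TASK

Raise the gauge's display lid and leave it leaning back about 25 degrees past upright (about 115 degrees from shut). Then take the type holder with the flat bar grip out of its wooden rest, push it into the gauge's bayonet socket against the spring, twist it a full quarter turn clockwise, and finish still gripping it and pressing its flange flat on the rim: do not let go. Leave the other things on the bench where they are.

Things in the scene. Friction and masses are not known exactly. Their poses are not given: they have to be found in the camera images.
- lid (a joint): opening angle of the gauge's display lid, rad: 0 shut flat over the socket, 1.57 upright, 2.0 leaning back 25 degrees past upright, end stop 2.4. The hinge is stiff: the lid stays at any angle where it is left (friction 0.35 N m, so it takes 3 to 4 N at the bar). It starts between 0 and 0.3
- lid_bar (a point): centre of the lid's handle, a round steel bar 12 mm thick, 100 mm free length, parallel to the hinge and 165 mm from it, with a 39 mm gap to the lid's edge; nothing under it. Frame turns with the lid: x along bar and hinge, y from bar to hinge, z out of the lid's upper face. Opening carries it up and over the hinge in an arc. Being round, it can turn between two fingers
- lid_hinge (a point): middle of the lid's hinge line, 69 mm above the table, same frame as lid_bar; the socket's centre lies 80 mm from it towards the bar. The lid plate is 150 mm wide, 120 mm long, 10 mm thick
- socket (a point): centre of the bayonet socket's mouth, on the flat top of its steel rim (60 mm square), 60 mm above the table, fixed. z up; x along the two slots that let the holder's lugs in (11.2 mm wide, out to 21 mm from the axis; bore 27 mm wide). Lugs turn under the 6 mm thick rim only CLOCKWISE seen from above, from along x to along y, with a stop about 6 degrees past the quarter turn
- probe (a joint): how far the sprung probe in the socket's bore is pressed down, m: 0 free (its top 13 mm below the rim), 0.010 with the holder's flange flat on the rim. It pushes up with 5 N at 0 and 13 N at 0.010. The holder can turn once its flange is less than 4 mm above the rim; let go after turning, it springs up 4 mm, so it is flat only while pressed down
- holder_grip (a point): centre of the upright grip bar of the loose steel type holder (0.15 to 0.28 kg). Bar 42 mm long, 14 mm thick, 30 mm tall; x along the bar, y across it, z up. Under the bar is the flange, 54 mm across and 8 mm thick: its underside is 23 mm below this point. A half turn makes no difference
- holder: the type holder again, origin on its axis at the flange's underside. From there a stem 24 mm across goes 23 mm down, with two opposite lugs that point the same ways as the grip bar (x): 38 mm over their tips, 7.2 mm wide, 10 to 15 mm below the flange's underside
- holder_lug (a point): outer end of one of the two lugs, 19 mm from the axis along the grip bar's x, 35.5 mm below the bar's centre, half-way up the lug's 5 mm thickness
- rest: wooden rest in which the holder starts, flange on its top: 70 mm square, 32 mm tall, with a round 41 mm hole, fixed; origin under its centre. The holder's bar is turned up to 0.6 rad from the rest's x
- plug: bystander: look-alike that is NOT wanted: same flange, but a round knob 22 mm across and 30 mm tall on top and no lugs; origin on its axis at the flange's underside; stands in the other wooden rest
- blank: bystander: steel block 36 x 24 x 22 mm, origin under its centre, lying at the front right of the gauge
- driver: bystander: screwdriver 170 mm long lying at the front left of the gauge
- brush: bystander: brush 170 mm long lying at the right, beyond the jar
- jar: bystander: amber jar, 60 mm across, 75 mm tall, at the right
- tin: bystander: tin can, 68 mm across, 90 mm tall, at the left
- loupe: bystander: black eye loupe, 40 mm across, 36 mm tall, beyond the rests
- sort_a: bystander: small metal type 24 x 12 x 24 mm lying in the low wooden compartment tray at the far side

How it is judged:
By the outcome, as a careful person would: the job done as asked, in the order asked, and still so for the second after the job is handed in, while the arm keeps its last pose, push and grip.
It also fails if it takes over 67 s, if anything falls off the work surface, if the arm or the gripper's body presses on something with over 40 N, if the wrist force passes 120 N, or if a joint passes its speed limit or range.

ROBOT

A 6-joint arm with a two-finger parallel gripper is mounted at the origin on the work surface. World frame = base frame: x ahead of the robot, y to its left, z up, the work surface at z = 0. Lengths are in m, angles in rad, forces in N, time in s.
With the tool pointing down it reaches from about 0.275 to 0.75 m from the base axis. Payload 10.2 kg.
Tool frame: the origin (TCP) lies at the very end of the fingers, on their centre line; the grasp point (between the pads) lies 19 mm behind it; z points along the fingers, y is the direction in which the jaws open and shut (so a half turn about z gives the same grasp; the last joint's range is limited). The gripper opens to 85 mm and grips with 20 to 120 N. Pads are 22 mm wide; open, the fingers measure 114 mm over their backs; the gripper's body (76 mm by 85 mm) begins 54 mm behind the grasp point. The pads swing forward as they close: fully open they stand 13 mm farther back than shut.
Start: joints at [0.887, 0.313, 1.498, -0, 1.331, -0.223], TCP at [0.233, 0.47, 0.231] pointing down, gripper open.
Joint ranges: [-2.94, 2.94], [-0.97, 2.17], [0.19, 2.56], [-1.23, 4.37], [0.02, 3.11], [-2.88, 2.88]. Speed limits (rad/s): [2.39, 2.39, 3.01, 3.14, 3.14, 3.14].

INTERFACE

Orientations are given as a rotation vector (axis times angle).
In Python, from plant import ctrl gives the robot as it stands.
- The arm moves only by the shell command python3 -m creep 'ROWS'. ROWS is JSON, a list that holds one entry, the list of rows, each a list of 7 numbers: the shift along the tool's x, y, z in m, then the turn, a rotation vector about the tool's x, y, z in rad, then the gripper's target within -1 to 1 (shut at 1, half-way at 0, fully open at -1). In form: [[[tx, ty, tz, ax, ay, az, grip], ...]]. A call has 1 to 20 rows; each row is the pose to reach, as a shift and turn from the pose commanded when the call began, along the tool's axes at that moment; what a row does not reach only later rows make up. A row lasts 1/8 s, in which the tool goes at most 62.5 mm and 10.7 degrees, less where a joint would pass 70% of its speed; a pose out of reach is approached as far as the arm can. A call with a gripper value outside its range is refused whole. The fingers move at their own pace and stop on an object; the grip force is fixed at half the most. Time passes only in rows, so rows that repeat a pose let the fingers close. It gives the time, the measured TCP pose, the force and the opening at its end, in the units of the state.
- ctrl.get_state(): the state, without advancing time (a new reading comes with each control period).
- ctrl.camera(name): name is "scene" or "top" or "wrist"; returns the picture (384x512x3 uint8, blue, green, red); there is no depth.
- ctrl.get_calibration(name): a dict with "fovy" (degrees; the focal length in pixels is half the picture's height over the tangent of half this angle, whatever the lens; pixels are square), "cx", "cy" (the principal point, pixels), "dist_coeffs" ([k1, k2, p1, p2, k3] as OpenCV has them; the pictures are not rectified), "camera_from_world" (4x4, takes a point from world to camera coordinates); the wrist camera has in their place "T_tool_cam" (4x4, takes a point from camera to tool coordinates, whose origin is the TCP and whose axes are the flange's). Camera axes: x right, y up, looking along -z (the intrinsics and any distortion apply to the point x, -y, -z); pixel columns grow to the right and rows downward; lengths in m; the calibration is good to about 2 mm. A picture is of the moment at which its call begins: read the wrist's pose just before it. get_calibration takes no time and is no camera call.
- ctrl.job_done(): hands the job in, once; it reports no verdict.
The state is a dict: "clock": time; "joint_positions": joint angles; "qvel": joint speeds; "effort": joint torques, N m; "tcp_pos": TCP position; "orientation": TCP orientation; "ft_force": force on the tool from outside, world axes, zero at the start; "moment": the same for the moment, N m; "finger_gap": opening from 0.0 (shut) to 1.0 (fully open).
Only numpy, scipy, OpenCV 4.12 (cv2) and the standard library are available. Lean on these libraries where they do the work, as an engineer would, in place of code of your own. Each camera call takes 0.05 s, during which the arm holds its last target. There are 200 camera calls.

## Working session

There is one attempt and no reset: what is moved stays moved. The work goes in short steps, Python scripts to look and compute and a shell command to move; the robot and the scene stay as the last step left them, time stands still between calls to the robot, and variables do not carry over. Pictures are saved under pics/ and viewed, about 8 in all and at most 12, crops included, and the job is handed in when it is done.

```bash
mkdir -p pics; ls
python3 - <<'E'
from plant import ctrl
import cv2,numpy as np
print(ctrl.get_state())
for n in("scene","top","wrist"):
    c=ctrl.get_calibration(n);print(n,{k:np.round(v,4).tolist() for k,v in c.items()})
    im=ctrl.camera(n);cv2.imwrite(f"pics/{n}0.png",im)
a=cv2.imread("pics/scene0.png");b=cv2.imread("pics/top0.png")
cv2.imwrite("pics/both0.png",cv2.resize(np.hstack([a,b]),(800,300)))
E
```

```text
pics
{'clock': 0.0, 'joint_positions': array([ 8.86630771e-01,  3.13433333e-01,  1.49845082e+00,  1.13758101e-05,
        1.33102271e+00, -2.23384886e-01]), 'qvel': array([ 0.00016298, -0.00129811,  0.00124274,  0.00106539,  0.00183286,
       -0.00087935]), 'effort': array([ 9.51558832e-04, -4.12261248e+01, -2.59750021e+01, -1.04971639e-04,
        3.97918149e-03, -1.04037696e-05]), 'tcp_pos': array([0.23326764, 0.47003215, 0.23073844]), 'orientation': array([-7.17276633e-01, -3.05801135e+00,  1.84748326e-03]), 'ft_force': array([ 0.00861867, -0.87770626,  0.39249145]), 'moment': array([-0.01801313,  0.00834974, -0.03388486]), 'finger_gap': 1.0013389366317742}
scene {'fovy': 43.6625, 'cx': 250.5306, 'cy': 194.247, 'dist_coeffs': [-0.0094, 0.0, 0.0, 0.0, 0.0], 'camera_from_world': [[0.7902, 0.6129, -0.0041, -0.453], [-0.3323, 0.434, 0.8374, 0.1402], [0.515, -0.6603, 0.5466, -1.6456], [0.0, 0.0, 0.0, 1.0]]}
top {'fovy': 57.6446, 'cx': 258.7452, 'cy': 193.9659, 'dist_coeffs': [0.015, 0.0, 0.0, 0.0, 0.0], 'camera_from_world': [[-0.0188, -0.9996, -0.0209, 0.0302], [0.9947, -0.0208, 0.1008, -0.5761], [-0.1012, -0.0189, 0.9947, -0.8796], [0.0, 0.0, 0.0, 1.0]]}
wrist {'fovy': 71.0535, 'cx': 259.1071, 'cy': 191.143, 'dist_coeffs': [-0.0343, 0.0, 0.0, 0.0, 0.0], 'T_tool_cam': [[0.0002, 0.9608, 0.2773, 0.0719], [1.0, 0.0001, -0.0013, 0.0003], [-0.0013, 0.2773, -0.9608, -0.142], [0.0, 0.0, 0.0, 1.0]]}
```

View pics/top0.png

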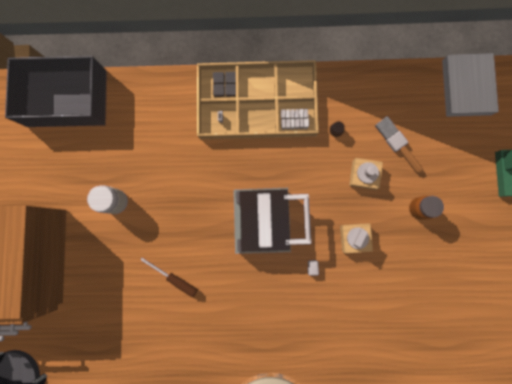

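View pics/scene0.png

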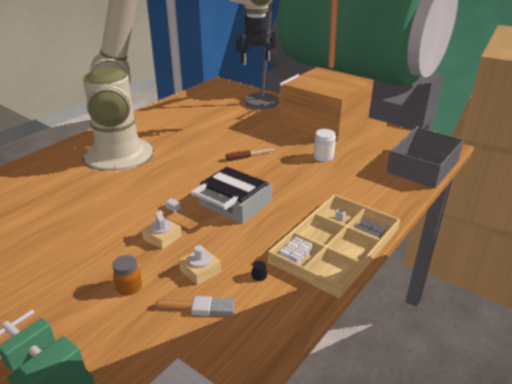

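```bash
cat > h.py <<'E'
from plant import ctrl
import cv2,numpy as np
from scipy.spatial.transform import Rotation as R
def cam(n,st=None):
    c=ctrl.get_calibration(n);f=192/np.tan(np.radians(c["fovy"])/2)
    K=np.array([[f,0,c["cx"]],[0,f,c["cy"]],[0,0,1.]]);d=np.array(c["dist_coeffs"],float)
    if n=="wrist":
        T=np.eye(4);T[:3,:3]=R.from_rotvec(st["orientation"]).as_matrix();T[:3,3]=st["tcp_pos"]
        W=T@np.array(c["T_tool_cam"])
    else: W=np.linalg.inv(np.array(c["camera_from_world"]))
    return K,d,W
def ray(C,px):
    K,d,W=C;u=cv2.undistortPoints(np.array([[px]],float),K,d)[0,0]
    v=W[:3,:3]@np.array([u[0],-u[1],-1]);return W[:3,3],v
def onz(C,px,z):
    o,v=ray(C,px);return o+v*(z-o[2])/v[2]
def tri(rs):
    A=sum(np.eye(3)-np.outer(v,v)/(v@v) for o,v in rs);b=sum((np.eye(3)-np.outer(v,v)/(v@v))@o for o,v in rs)
    return np.linalg.solve(A,b)
def proj(C,p):
    K,d,W=C;q=np.linalg.inv(W)@np.r_[p,1];q=np.array([q[0],-q[1],-q[2]])
    return cv2.projectPoints(q.reshape(1,1,3),np.zeros(3),np.zeros(3),K,d)[0].ravel()
def snap(n,name):
    st=ctrl.get_state();im=ctrl.camera(n);cv2.imwrite(f"pics/{name}.png",im);np.save(f"pics/{name}.npy",np.r_[st["tcp_pos"],st["orientation"]]);return im
def old(name):
    a=np.load(f"pics/{name}.npy");return cam("wrist",dict(tcp_pos=a[:3],orientation=a[3:]))
E
python3 - <<'E'
from h import *
t=cam("top");s=cam("scene")
for n,p,z in[("barfar",(304,197),.07),("barnear",(306,243),.07),("hingefar",(237,191),.07),("hingenear",(237,252),.07),("holder",(358,239),.065),("plug",(369,173),.065),("blank",(314,268),.02)]:print(n,onz(t,p,z).round(3))
a=tri([ray(t,(304,197)),ray(s,(237,205))]);print(a,tri([ray(t,(306,243)),ray(s,(196,190))]))
st=ctrl.get_state();M=R.from_rotvec(st["orientation"]).as_matrix();print(M.round(3))
print("to view pose, tool axes",M.T@(np.array([.52,-.12,.29])-st["tcp_pos"]))
E
```

```text
barfar [ 0.563 -0.094  0.07 ]
barnear [ 0.45  -0.095  0.07 ]
hingefar [0.581 0.072 0.07 ]
hingenear [0.431 0.074 0.07 ]
holder [ 0.457 -0.223  0.065]
plug [ 0.62  -0.258  0.065]
blank [ 0.384 -0.119  0.02 ]
[ 0.57445113 -0.08412155  0.07009127] [ 0.45230084 -0.09253093  0.07410768]
[[-0.896  0.445 -0.001]
 [ 0.445  0.896 -0.001]
 [ 0.    -0.001 -1.   ]]
to view pose, tool axes [-0.51912133 -0.40114352 -0.05884187]
```

```bash
python3 -m creep '[[[-0.50,-0.39,-0.07,0,0,-0.461,-1],[-0.50,-0.39,-0.07,0,0,-0.461,-1],[-0.50,-0.39,-0.07,0,0,-0.461,-1],[-0.50,-0.39,-0.07,0,0,-0.461,-1],[-0.50,-0.39,-0.07,0,0,-0.461,-1],[-0.50,-0.39,-0.07,0,0,-0.461,-1],[-0.50,-0.39,-0.07,0,0,-0.461,-1],[-0.50,-0.39,-0.07,0,0,-0.461,-1],[-0.50,-0.39,-0.07,0,0,-0.461,-1],[-0.50,-0.39,-0.07,0,0,-0.461,-1],[-0.50,-0.39,-0.07,0,0,-0.461,-1],[-0.50,-0.39,-0.07,0,0,-0.461,-1],[-0.50,-0.39,-0.07,0,0,-0.461,-1],[-0.50,-0.39,-0.07,0,0,-0.461,-1],[-0.50,-0.39,-0.07,0,0,-0.461,-1]]]'
python3 -c "
from h import *
snap('wrist','w1')"
```

```text
clock: 2.02
tcp_pos: [0.5077, -0.1007, 0.3015]
orientation: [-0.002, 3.141, -0.0]
ft_force: [-0.3, -0.3, 0.6]
finger_gap: 0.996
```

View pics/w1.png

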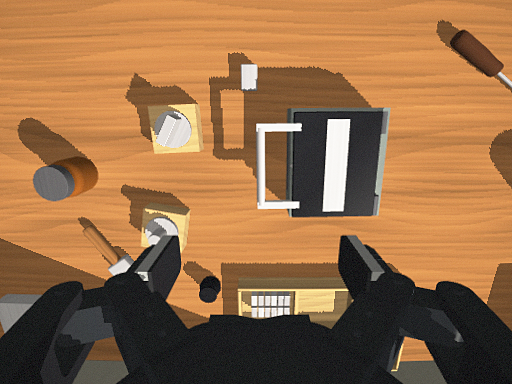

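Run:
```python
from h import *
a=cv2.imread("pics/scene0.png")[140:270,120:290];b=cv2.imread("pics/top0.png")[170:290,220:390]
a=cv2.resize(a,None,fx=4.5,fy=4.5,interpolation=cv2.INTER_CUBIC)[:585]
cv2.imwrite("pics/c1.png",a)
w=cv2.imread("pics/w1.png");
for r in(135,150,165,180,195): print(r,w[r,252:272].mean(1).astype(int))
for c in(265,275,285):print(c,w[115:137,c].mean(1).astype(int),w[197:217,c].mean(1).astype(int))
t=cv2.imread("pics/top0.png")
for r in(205,220,235): print(r,t[r,298:316].mean(1).astype(int))
```

```text
135 [ 82  78  80  83  98 134 176 218 234 244 249 253 226  78  75  80  83  85
  83  88]
150 [ 89  90  91  87  97 132 173 212 231 243 249 254 231  83  75  81  79  81
  86  82]
165 [ 94  92  99  88  93 126 161 205 229 242 250 252 235 105  85  97  97  91
  95  91]
180 [144 141 141 147 138 110 152 196 228 243 250 253 240 120  71  74  79  86
  85  82]
195 [148 149 151 148 139 108 139 194 225 241 252 253 239 166 145 152 151 153
 154 155]
265 [ 85  87  91  84  83  83  84  72 154 255 251 248 247 248 249 251 206  43
  79  81  78  82] [170 154 113  94 127 225 252 247 246 247 251 246 159 150 162 150 149 144
 153 159]
275 [ 88  88  87  83  85  82  86  73 150 255 250 247 248 248 251 255 163  62
  83  84  85  82] [153 147 147 111 141 233 252 247 246 247 252 240 130 151 153 147 141 152
 163 165]
285 [ 92  88  90  87  87  82  85  85 174 255 249 247 247 247 251 255 164  63
  82  88  87  85] [ 80  81  89 100 166 248 249 246 245 246 249 219 139 152 155 152 150 152
 157 164]
205 [ 69  69  68  73  82 115 163 189 189 165 132 115 111 111 109 110 110 110]
220 [ 74  74  74  74  75  84 119 165 188 184 156 118  89  77  74  74  75  74]
235 [ 70  68  70  70  69  71  88 128 171 187 176 144 105  80  72  71  81  98]
```

View pics/c1.png

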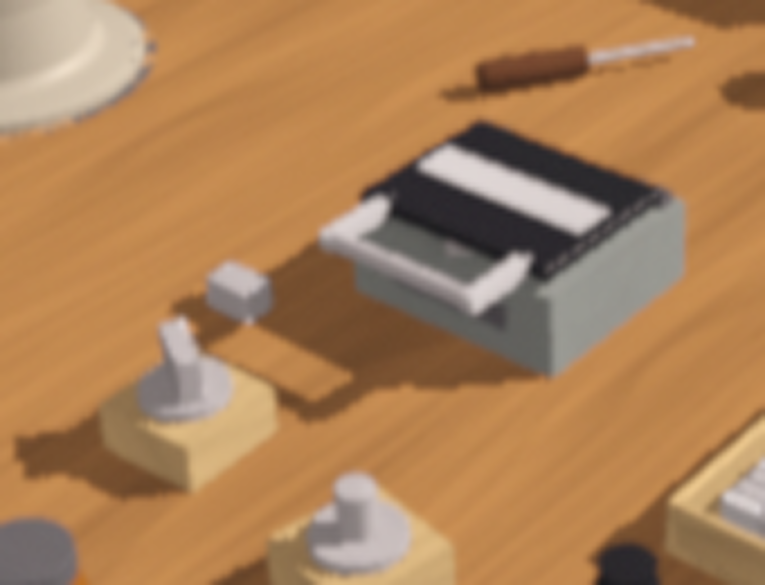

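Run:
```python
from h import *
W=old("w1");t=cam("top");s=cam("scene")
for n,w,sc,tt in[("near",(260.7,127),(195.3,193.3),(308,242)),("far",(261.2,205),(224.6,206.3),(305,197.5))]:
    p=tri([ray(W,w),ray(s,sc)]);q=tri([ray(W,w),ray(s,sc),ray(t,tt)]);print(n,p.round(4),q.round(4),proj(s,q).round(1),proj(t,q).round(1))
    for z in(.07,.09,.11):print(z,onz(W,w,z).round(4))
# hinge: gauge top corners at right in w1
for p in[(388,109),(379,216),(290,108),(288,215)]:print(p,[onz(W,p,z)[:2].round(4) for z in(.06,.069,.08)])
for p in[(172,130),(188,113),(160,145)]:print(p,onz(W,p,.078).round(4))
# rest corners
for p in[(149,107),(195,104),(203,151),(155,154)]:print(p,onz(W,p,.032).round(4))
```

```text
near [ 0.455  -0.0961  0.0658] [ 0.4541 -0.0978  0.0668] [194.1 193.2] [306.8 241.1]
0.07 [ 0.4537 -0.0973  0.07  ]
0.09 [ 0.4528 -0.0974  0.09  ]
0.11 [ 0.4518 -0.0975  0.11  ]
far [ 0.5646 -0.0971  0.0698] [ 0.5633 -0.0967  0.0694] [224.7 206. ] [305.  196.7]
0.07 [ 0.5654 -0.0962  0.07  ]
0.09 [ 0.5584 -0.0964  0.09  ]
0.11 [ 0.5515 -0.0966  0.11  ]
(388, 109) [array([0.429 , 0.0783]), array([0.4291, 0.0741]), array([0.4293, 0.069 ])]
(379, 216) [array([0.5867, 0.0851]), array([0.5831, 0.0808]), array([0.5788, 0.0755])]
(290, 108) [array([ 0.4287, -0.0572]), array([ 0.4289, -0.0582]), array([ 0.4291, -0.0594])]
(288, 215) [array([ 0.5849, -0.0552]), array([ 0.5814, -0.0562]), array([ 0.5772, -0.0575])]
(172, 130) [ 0.4571 -0.2156  0.078 ]
(188, 113) [ 0.4353 -0.1927  0.078 ]
(160, 145) [ 0.477  -0.2337  0.078 ]
(149, 107) [ 0.4264 -0.2615  0.032 ]
(195, 104) [ 0.4225 -0.1932  0.032 ]
(203, 151) [ 0.4914 -0.1852  0.032 ]
(155, 154) [ 0.4958 -0.2596  0.032 ]
```

```bash
python3 -m creep '[[[-0.001,0.004,0.06,0,0,0,0.3],[-0.001,0.004,0.12,0,0,0,0.3],[-0.001,0.004,0.16,0,0,0,0.3],[-0.001,0.004,0.16,0,0,0,0.3],[-0.001,0.004,0.2,0,0,0,0.3],[-0.001,0.004,0.23,0,0,0,0.3],[-0.001,0.004,0.251,0,0,0,0.3],[-0.001,0.004,0.251,0,0,0,0.3],[-0.001,0.004,0.251,0,0,0,1],[-0.001,0.004,0.251,0,0,0,1],[-0.001,0.004,0.251,0,0,0,1],[-0.001,0.004,0.251,0,0,0,1],[-0.001,0.004,0.251,0,0,0,1]]]'
python3 -c "
from h import *
snap('wrist','w2')"
```

```text
clock: 3.7
tcp_pos: [0.5101, -0.099, 0.0524]
orientation: [-0.001, 3.138, -0.006]
ft_force: [-0.8, -6.9, 0.3]
finger_gap: 0.116
```

View pics/w2.png

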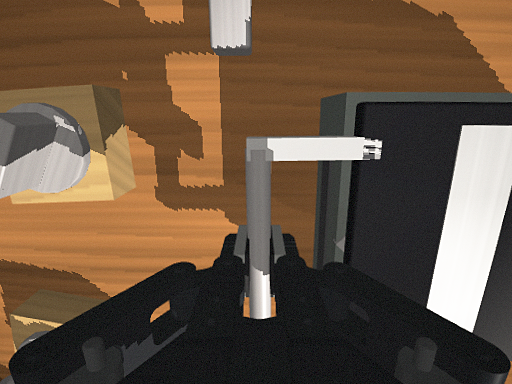

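```bash
python3 -m creep '[[[0,-0.001,-0.0165,0,0,0,1],[0,0.001,-0.0328,0,0,0,1],[0,0.005,-0.0488,0,0,0,1],[0,0.011,-0.0643,0,0,0,1],[0,0.018,-0.0791,0,0,0,1],[0,0.027,-0.0932,0,0,0,1],[0,0.037,-0.1063,0,0,0,1],[0,0.048,-0.1184,0,0,0,1],[0,0.060,-0.1292,0,0,0,1],[0,0.074,-0.1388,0,0,0,1],[0,0.074,-0.1388,0,0,0,1],[0,0.074,-0.1388,0,0,0,1]]]'
```

```text
clock: 5.25
tcp_pos: [0.5092, -0.0252, 0.1923]
orientation: [-0.001, 3.139, -0.009]
ft_force: [-6.0, -10.1, 12.9]
finger_gap: 0.114
```

```bash
python3 -m creep '[[[0,0.013,-0.010,0,0,0,1],[0,0.029,-0.017,0,0,0,1],[0,0.045,-0.022,0,0,0,1],[0,0.061,-0.026,0,0,0,1],[0,0.077,-0.028,0,0,0,1],[0,0.094,-0.028,0,0,0,1],[0,0.111,-0.027,0,0,0,1],[0,0.127,-0.024,0,0,0,1],[0,0.143,-0.019,0,0,0,1],[0,0.1585,-0.013,0,0,0,1],[0,0.1585,-0.013,0,0,0,1],[0,0.1585,-0.013,0,0,0,1],[0,0.1585,-0.013,0,0,0,1]]]'
python3 -c "
from h import *
s=snap('scene','s2')[110:230,160:330];cv2.imwrite('pics/s2c.png',cv2.resize(s,None,fx=4.5,fy=4.5,interpolation=cv2.INTER_CUBIC))"
```

```text
clock: 6.88
tcp_pos: [0.5077, 0.1362, 0.2033]
orientation: [0.001, -3.14, -0.002]
ft_force: [-6.5, 3.6, 4.9]
finger_gap: 0.116
```

View pics/s2c.png

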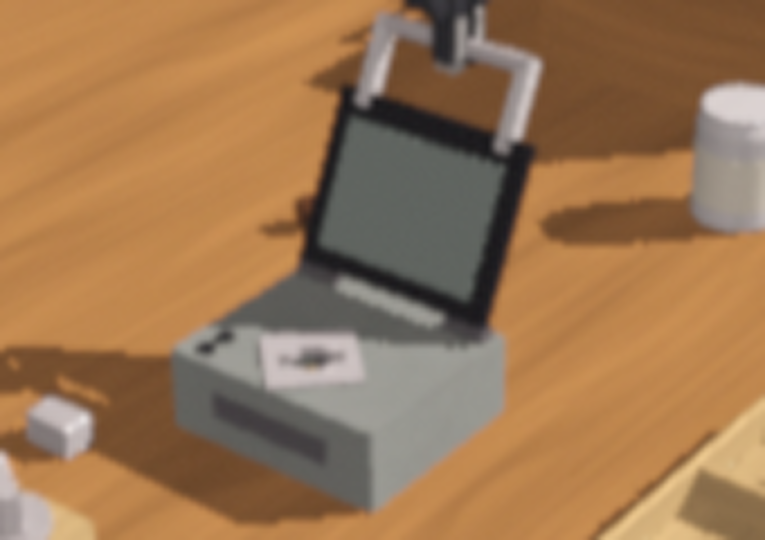

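```bash
python3 -m creep '[[[0,0,0,0,0,0,0.5],[0,0,0,0,0,0,0.5],[0,0,0,0,0,0,0.5],[0,0,-0.03,0,0,0,0.5],[0,0,-0.08,0,0,0,0.5],[0,0,-0.08,0,0,0,0.5],[-0.005,-0.05,-0.08,0,0,0,0.5],[-0.01,-0.10,-0.08,0,0,0,0],[-0.02,-0.16,-0.06,0,0,0,0],[-0.022,-0.21,-0.02,0,0,0,0],[-0.022,-0.236,0.003,0,0,0,0],[-0.022,-0.236,0.003,0,0,0,0],[-0.022,-0.236,0.003,0,0,0,0]]]'
python3 -c "
from h import *
snap('wrist','w3');snap('scene','s3')"
```

```text
clock: 8.55
tcp_pos: [0.5311, -0.1003, 0.1996]
orientation: [-0.001, 3.141, 0.0]
ft_force: [-0.2, -0.3, 0.7]
finger_gap: 0.501
```

View pics/w3.png

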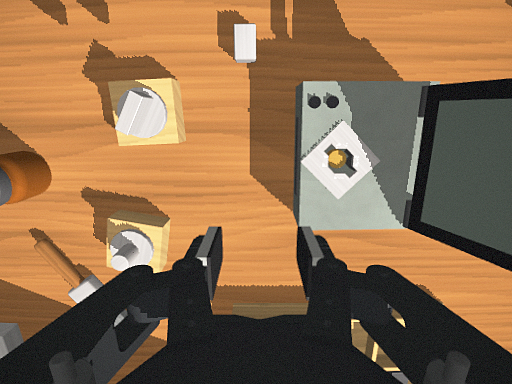

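Run:
```python
from h import *
w=cv2.imread("pics/w3.png")
f=lambda a:cv2.resize(a,None,fx=4.5,fy=4.5,interpolation=cv2.INTER_CUBIC)
cv2.imwrite("pics/c3.png",np.hstack([f(w[70:158,100:188]),f(w[115:203,297:385])]))
```

```text
(no output)
```

View pics/c3.png

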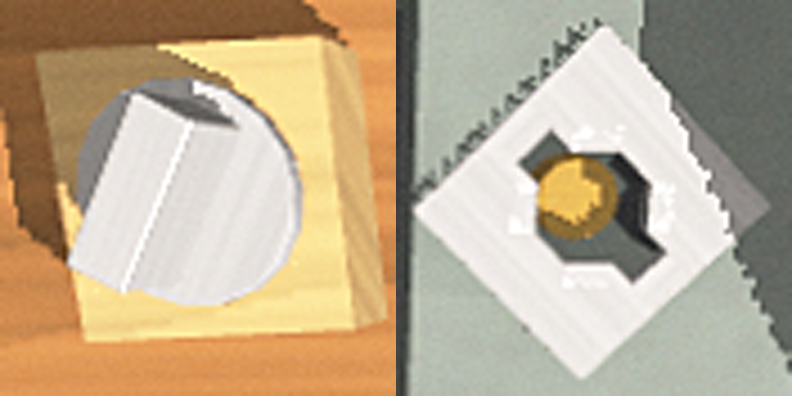

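Run:
```python
from h import *
W=old("w3")
S=lambda x,y:((x+.5-396)/4.5-.5+297,(y+.5)/4.5-.5+115)
H=lambda x,y:((x+.5)/4.5-.5+100,(y+.5)/4.5-.5+70)
def P(L,f,z):return np.array([onz(W,f(*p),z)[:2] for p in L])
ang=lambda v:np.degrees(np.arctan2(v[1],v[0]))
c=P([(604,24),(770,208),(583,378),(413,212)],S,.06);print("rim",c.round(4),"c",c.mean(0).round(4))
print("sides",[round(np.linalg.norm(c[i]-c[i-1]),4) for i in range(4)],"ang",ang(c[1]-c[0]),ang(c[2]-c[3]),ang(c[0]-c[3])-90,ang(c[1]-c[2])-90)
s=P([(520,160),(552,130),(664,250),(632,284)],S,.06);m=(s[0]+s[1])/2,(s[2]+s[3])/2
print("slot",s.round(4),"c",s.mean(0).round(4),ang(m[1]-m[0]),np.linalg.norm(m[1]-m[0]))
h=P([(137,92),(190,125),(125,292),(67,264)],H,.07);print("bar",h.round(4),"c",h.mean(0).round(4),ang(h[3]-h[0]),ang(h[2]-h[1]),np.linalg.norm(h[3]-h[0]),np.linalg.norm(h[2]-h[1]),np.linalg.norm(h[1]-h[0]))
# flange top circle z=.04, fit by eye: left76,right302,top76,bottom306
f=P([(76,190),(302,190),(190,76),(190,306)],H,.04);print("flange",f.round(4),(f[0]+f[1])/2,(f[2]+f[3])/2)
r=P([(37,52),(322,38),(355,327),(85,342)],H,.032);print("rest",r.round(4),r.mean(0))
```

```text
rim [[ 0.4655 -0.0138]
 [ 0.5074  0.0293]
 [ 0.5495 -0.0118]
 [ 0.5086 -0.0553]] c [ 0.5078 -0.0129]
sides [np.float64(0.0599), np.float64(0.0601), np.float64(0.0589), np.float64(0.0598)] ang 45.80977583336082 46.73776121550434 46.044776725217304 45.725780854786876
slot [[ 0.4963 -0.0309]
 [ 0.4894 -0.0239]
 [ 0.5176  0.005 ]
 [ 0.5259 -0.0019]] c [ 0.5073 -0.0129] 45.03774663369863 0.040893015354862346
bar [[ 0.4372 -0.2228]
 [ 0.4441 -0.2121]
 [ 0.4792 -0.2307]
 [ 0.473  -0.243 ]] c [ 0.4584 -0.2271] -29.39381009358185 -27.889708359308038 0.04106639470805965 0.039764143120881515 0.012687084809311173
flange [[ 0.457  -0.2542]
 [ 0.4575 -0.199 ]
 [ 0.4314 -0.2234]
 [ 0.4849 -0.2294]] [ 0.45725665 -0.22657406] [ 0.4581275  -0.22635605]
rest [[ 0.4247 -0.2635]
 [ 0.4223 -0.1938]
 [ 0.491  -0.1911]
 [ 0.4945 -0.2611]] [ 0.45812747 -0.22738534]
```

```bash
python3 -m creep '[[[0.03,-0.05,0.02,0,0,0.2,0],[0.06,-0.10,0.04,0,0,0.4,0],[0.073,-0.1267,0.07,0,0,0.499,0],[0.073,-0.1267,0.08,0,0,0.499,0],[0.073,-0.1267,0.08,0,0,0.499,0],[0.073,-0.1267,0.11,0,0,0.499,0],[0.073,-0.1267,0.135,0,0,0.499,0],[0.073,-0.1267,0.15,0,0,0.499,0],[0.073,-0.1267,0.157,0,0,0.499,0],[0.073,-0.1267,0.157,0,0,0.499,0],[0.073,-0.1267,0.157,0,0,0.499,0]]]'; python3 -m creep '[[[0,0,0,0,0,0,1],[0,0,0,0,0,0,1],[0,0,0,0,0,0,1],[0,0,0,0,0,0,1],[0,0,0,0,0,0,1]]]'
```

```text
clock: 10.02
tcp_pos: [0.4584, -0.2279, 0.0429]
orientation: [0.775, 3.043, -0.001]
ft_force: [0.1, 0.5, 0.7]
finger_gap: 0.498
clock: 10.65
tcp_pos: [0.4582, -0.2278, 0.0427]
orientation: [0.775, 3.044, -0.001]
ft_force: [-1.1, 0.4, 6.3]
finger_gap: 0.15
```

```bash
python3 -m creep '[[[0,0,-0.02,0,0,0,1],[0,0,-0.05,0,0,0,1],[0,0,-0.082,0,0,0,1],[0.01,0.03,-0.082,0,0,-0.17,1],[0.02,0.06,-0.082,0,0,-0.34,1],[0.03,0.09,-0.082,0,0,-0.51,1],[0.04,0.13,-0.082,0,0,-0.68,1],[0.05,0.17,-0.082,0,0,-0.85,1],[0.0555,0.2,-0.082,0,0,-1.02,1],[0.0595,0.2124,-0.082,0,0,-1.18,1],[0.0595,0.2124,-0.082,0,0,-1.302,1],[0.0595,0.2124,-0.082,0,0,-1.302,1],[0.0595,0.2124,-0.082,0,0,-1.302,1]]]'
python3 - <<'E'
from h import *
w=snap('wrist','w4');s=snap('scene','s4')
cv2.imwrite("pics/c4.png",np.hstack([cv2.resize(w[130:384,90:430],(400,299)),cv2.resize(s[130:220,170:290],(399,299),interpolation=cv2.INTER_CUBIC)]))
E
```

```text
clock: 12.28
tcp_pos: [0.5071, -0.0128, 0.1239]
orientation: [1.224, -2.893, -0.001]
ft_force: [-0.1, 0.1, -1.9]
finger_gap: 0.151
```

View pics/c4.png

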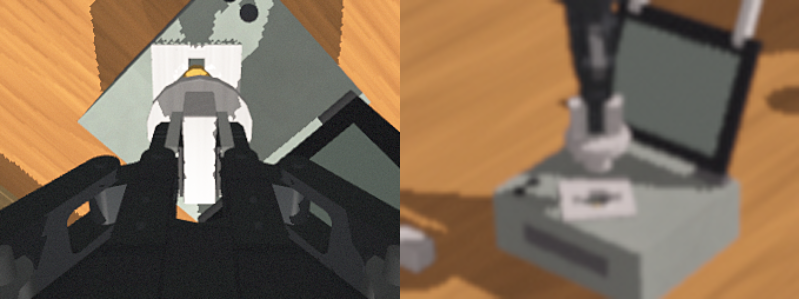

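Run:
```python
from h import *
w=cv2.imread('pics/w4.png')
cv2.imwrite("pics/c5.png",cv2.resize(w[155:265,200:320],None,fx=5,fy=5,interpolation=cv2.INTER_CUBIC))
```

```text
(no output)
```

View pics/c5.png

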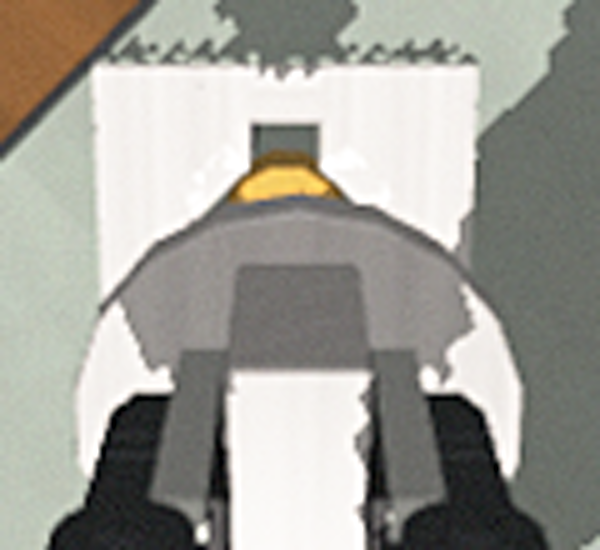

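Run:
```python
from h import *
W=old("w4");a=np.load("pics/w4.npy");T=R.from_rotvec(a[3:]).as_matrix()
F=lambda x,y:((x+.5)/5-.5+200,(y+.5)/5-.5+155)
def tool(x,y,z):return ((T.T@(onz(W,F(x,y),z)-a[:3]))*1000).round(1)
z=a[2]
for n,x,y,h in[("barbot L",238,265,z-.0027),("barbot R",360,265,z-.0027),("bartop L",228,370,z+.0273),("bartop R",370,370,z+.0273),("flange front",300,209,z-.0027),("flange L",78,395,z-.0027),("flange R",522,395,z-.0027),
 ("slot L",250,125,.06),("slot R",320,125,.06),("rim L",92,66,.06),("rim R",478,66,.06)]:print(n,tool(x,y,h))
print(T[:,0])
```

```text
barbot L [18.9 -5.2  2.7]
barbot R [18.9  8.7  2.7]
bartop L [ 19.3  -4.9 -27.3]
bartop R [ 19.3   8.3 -27.3]
flange front [25.6  1.9  2.7]
flange L [  2.6 -24.2   2.7]
flange R [ 2.6 28.   2.7]
slot L [20.4 -5.9 63.9]
slot R [20.4  5.2 63.9]
rim L [ 29.8 -30.4  63.9]
rim R [29.8 29.7 63.9]
[-6.96358035e-01 -7.17694510e-01  2.77238051e-04]
```

```bash
python3 -m creep '[[[0.0012,-0.0018,0.012,0,0,0,1],[0.0012,-0.0018,0.025,0,0,0,1],[0.0012,-0.0018,0.025,0,0,0,1],[0.0012,-0.0018,0.025,0,0,0,1]]]'
python3 - <<'E'
from h import *
w=snap('wrist','w5');
cv2.imwrite("pics/c6.png",cv2.resize(w[155:265,200:320],None,fx=5,fy=5,interpolation=cv2.INTER_CUBIC))
E
```

```text
clock: 12.88
tcp_pos: [0.5078, -0.0148, 0.0991]
orientation: [-1.228, 2.892, -0.0]
ft_force: [0.2, 0.7, -3.0]
finger_gap: 0.153
```

View pics/c6.png

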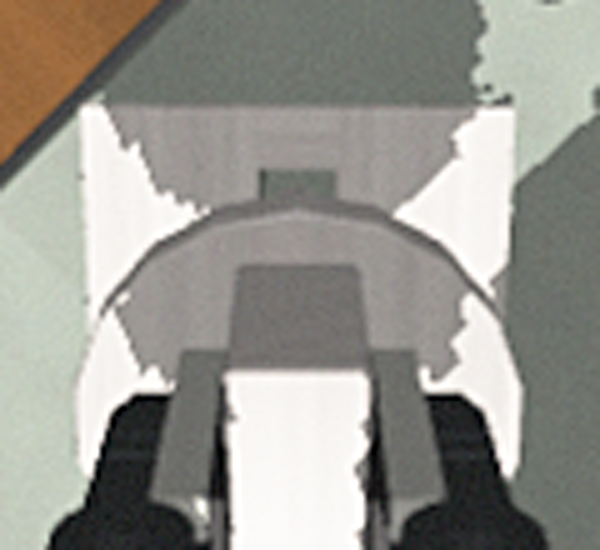

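Run:
```python
from h import *
W=old("w5");a=np.load("pics/w5.npy");T=R.from_rotvec(a[3:]).as_matrix()
F=lambda x,y:((x+.5)/5-.5+200,(y+.5)/5-.5+155)
def tool(x,y,z):return ((T.T@(onz(W,F(x,y),z)-a[:3]))*1000).round(1)
z=a[2]
for n,x,y,h in[("barbot L",238,265,z-.0027),("barbot R",360,265,z-.0027),("slot L",260,170,.06),("slot R",337,170,.06),("rim L",80,105,.06),("rim R",515,105,.06)]:print(n,tool(x,y,h))
```

```text
barbot L [18.9 -5.2  2.7]
barbot R [18.9  8.7  2.7]
slot L [19.9 -3.6 39.1]
slot R [19.9  7.1 39.1]
rim L [ 29.3 -28.4  39.1]
rim R [29.3 31.6 39.1]
```

```bash
python3 -m creep '[[[0.0007,0,0.003,0,0,0,1],[0.0007,0,0.006,0,0,0,1],[0.0007,0,0.009,0,0,0,1],[0.0007,0,0.012,0,0,0,1],[0.0007,0,0.015,0,0,0,1],[0.0007,0,0.016,0,0,0,1]]]'
```

```text
clock: 13.68
tcp_pos: [0.5072, -0.0152, 0.0829]
orientation: [1.228, -2.891, -0.0]
ft_force: [0.7, -0.6, -2.4]
finger_gap: 0.152
```

```bash
python3 -m creep '[[[0,0,0.003,0,0,0,1],[0,0,0.006,0,0,0,1],[0,0,0.009,0,0,0,1],[0,0,0.012,0,0,0,1],[0,0,0.013,0,0,0,1],[0,0,0.013,0,0,0,1]]]'
```

```text
clock: 14.42
tcp_pos: [0.5075, -0.0153, 0.0709]
orientation: [-1.228, 2.891, -0.001]
ft_force: [-3.2, 0.1, 9.0]
finger_gap: 0.154
```

```bash
python3 -m creep '[[[0,0,0.001,0,0,0,1],[0,0,0.002,0,0,0,1],[0,0,0.002,0,0,0,1],[0,0,0.002,0,0,0,1]]]'
```

```text
clock: 14.92
tcp_pos: [0.5075, -0.0153, 0.0706]
orientation: [-1.228, 2.891, -0.002]
ft_force: [-11.2, 2.2, 28.8]
finger_gap: 0.152
```

```bash
python3 -m creep '[[[0,0,0,0,0,0.12,1],[0,0,0,0,0,0.25,1],[0,0,0,0,0,0.38,1],[0,0,0,0,0,0.50,1],[0,0,0,0,0,0.50,1]]]'; python3 -c "
from h import *
s=ctrl.get_state();print(s['moment'],s['ft_force'],R.from_rotvec(s['orientation']).as_matrix()[:,:2].round(3))"
```

```text
clock: 15.55
tcp_pos: [0.5088, -0.0153, 0.0706]
orientation: [-0.472, 3.102, -0.002]
ft_force: [-3.9, 2.9, 23.4]
finger_gap: 0.154
[ 0.5867479   0.86033022 -0.21085918] [-3.87869116  2.90276778 23.39281314] [[-0.955 -0.297]
 [-0.297  0.955]
 [-0.004 -0.002]]
```

```bash
python3 -m creep '[[[0,0,0,0,0,0.13,1],[0,0,0,0,0,0.27,1],[0,0,0,0,0,0.40,1],[0,0,0,0,0,0.55,1],[0,0,0,0,0,0.55,1]]]';python3 -m creep '[[[0,0,0,0,0,0.13,1],[0,0,0,0,0,0.27,1],[0,0,0,0,0,0.40,1],[0,0,0,0,0,0.54,1],[0,0,0,0,0,0.54,1],[0,0,0,0,0,0.54,1]]]'; python3 -c "
from h import *
s=ctrl.get_state();print(s['moment'],s['ft_force'],R.from_rotvec(s['orientation']).as_matrix()[:,:2].round(3))"
```

```text
clock: 16.18
tcp_pos: [0.5087, -0.0146, 0.0706]
orientation: [0.389, 3.113, 0.002]
ft_force: [-5.2, 6.8, 24.4]
finger_gap: 0.15
clock: 16.92
tcp_pos: [0.5089, -0.0142, 0.0707]
orientation: [1.203, 2.897, 0.005]
ft_force: [-2.4, 10.4, 23.9]
finger_gap: 0.155
[ 1.70832926  0.6135043  -0.19973173] [-2.3945641  10.37722744 23.85177404] [[-0.706  0.708]
 [ 0.708  0.706]
 [-0.003  0.004]]
```

```bash
python3 -m creep '[[[0,-0.0005,0.0002,0,0,0.03,1],[0,-0.0005,0.0002,0,0,0.03,1],[0,-0.0005,0.0002,0,0,0.03,1]]]'
python3 - <<'E'
from h import *
st=ctrl.get_state();print(st['moment'].round(2),np.degrees(np.arctan2(*R.from_rotvec(st['orientation']).as_matrix()[[1,0],0])))
w=snap('wrist','w6');s=snap('scene','s6')
cv2.imwrite("pics/c7.png",np.hstack([cv2.resize(w[130:290,140:380],(400,267)),cv2.resize(s[110:230,160:340],(400,267),interpolation=cv2.INTER_CUBIC)]))
E
```

```text
clock: 17.3
tcp_pos: [0.5089, -0.0143, 0.0707]
orientation: [1.245, 2.879, 0.006]
ft_force: [-0.9, 13.9, 25.8]
finger_gap: 0.155
[2.09 0.42 0.19] 133.20922611042678
```

View pics/c7.png

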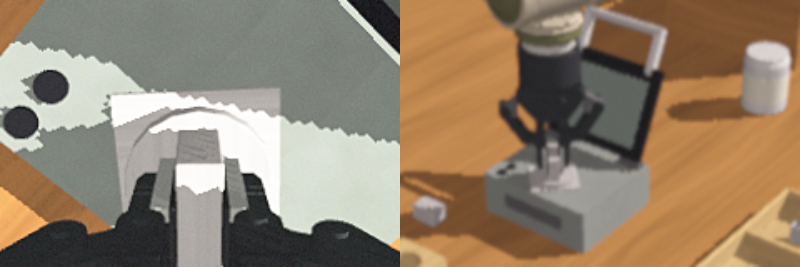

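```bash
python3 -m creep '[[[0,0.0015,0.0002,0,0,0,1],[0,0.0015,0.0002,0,0,0,1],[0,0.0015,0.0002,0,0,0,1],[0,0.0015,0.0002,0,0,0,1]]]'
python3 - <<'E'
from h import *
S=cam("scene")
for th in(1.9,2.0,2.1):print(th,[proj(S,[x,.0655-.165*np.cos(th),.069+.165*np.sin(th)]).round(1) for x in(.454,.5645)])
a=cv2.imread("pics/s3.png").astype(int);b=cv2.imread("pics/s6.png").astype(int)
m=(np.minimum(a.min(2),b.min(2))>=0);r=slice(110,150),slice(262,300);print("lid region change s3->s6",abs(a-b)[r].mean())
g=b[105:150,235:300].min(2);print(b[112:140:2,270:290].mean(2).astype(int))
E
```

```text
clock: 17.9
tcp_pos: [0.509, -0.0141, 0.0706]
orientation: [1.246, 2.881, 0.002]
ft_force: [-8.7, 6.5, 30.0]
finger_gap: 0.153
1.9 [array([242.7, 113.8]), array([274.3, 123.8])]
2.0 [array([246. , 114.1]), array([277.4, 123.9])]
2.1 [array([249.2, 114.9]), array([280.4, 124.7])]
lid region change s3->s6 1.337938596491228
[[ 79  79  78  80  78  79  78  79  78  79  83  84  83  83  83  83  84  86
   87  87]
 [ 77  79  78  78  77  77  78  78  79  81  81  82  83  82  83  84  82  83
   83  84]
 [ 77  78  77  77  78  79  79  78  80  81  83  83  81  82  83  84  84  84
   83  84]
 [ 84  82  81  80  81  80  78  79  81  82  83  82  81  80  81  82  82  82
   83  83]
 [141 138 132 126 110  97  90  84  81  82  82  81  82  83  83  82  83  81
   81  82]
 [137 143 147 154 156 155 148 140 130 114  92  82  82  82  83  83  83  83
   84  83]
 [109 114 120 125 132 135 145 166 188 179 126  84  81  80  82  82  82  82
   82  83]
 [ 81  81  86 104 132 145 157 180 191 154 101  81  80  80  81  82  81  81
   82  81]
 [ 80  80  86 111 140 150 169 195 188 135  89  82  82  81  81  80  81  81
   82  82]
 [ 80  81  98 130 145 158 183 191 155 102  82  82  81  81  81  81  81  82
   81  80]
 [ 80  87 113 141 151 169 192 179 127  86  80  81  80  81  79  79  79  80
   79  77]
 [ 82 100 131 146 160 186 191 151 100  82  80  81  80  78  78  79  78  78
   76  78]
 [ 89 115 141 151 171 191 174 121  84  80  80  79  78  77  77  78  79  80
   82  81]
 [ 96 131 144 161 188 190 147  95  80  78  79  79  80  81  80  81  81  80
   80  80]]
```

Lid at about 2.0 rad and unmoved; the flange is flat and pressed with about 30 N. Handing in.

```bash
python3 -c "
from plant import ctrl
print(ctrl.job_done());s=ctrl.get_state();print(s['clock'],s['tcp_pos'],s['ft_force'])"
```

```text
the job is handed in; nothing more can be done
None
the job is handed in; nothing more can be done
```

The job is handed in at about 18 s of the 67 s allowed, and by my checks it is done as asked. No verdict was reported.

- **Lid:** I raised it by the bar and left it at about 115° (2.0 rad). A circle fitted to the gripper path and the bar's position in the scene picture agree. It had not moved after I let go of the bar.
- **Holder:** I took the bar-grip holder from its rest and lowered it into the bayonet socket. I corrected its position by about 2 mm from a wrist picture before it went in. It seated at a TCP height of 0.0706 m, where the force jumped from 9 N to 29 N, so the flange is on the rim.
- **Twist:** The tool turned about 92–93° clockwise, without reaching the end stop.
- **Final state:** It is still gripped (finger opening 0.153) and pressed with about 30 N, with 6–9 N of sideways force left over.

**Disagreement:** the wrist camera seemed to be off sideways by about 2 mm. Two of its pictures of the socket did not show the same offset, so I relied on the holder and socket seen together in one picture.

**Not checked:** I did not look closely at the other things on the bench at the end. None of my moves was meant to go near them.

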